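# Shut the dry cabinet and show the loaded sample cell to the reader

### The job

The two sealed sample cells in the rack have just come out of the dry cabinet: first push the cabinet's open door fully shut so that it seats on its catch. Then find the cell that holds the metal specimen, which is the heavier one: lift the left cell (seen from the robot) clear of its nest, feel its weight and stand it back in its own nest, then lift the right one clear and compare. Finish while holding the heavier cell upright a few centimetres above the middle of the code reader's window, touching nothing but the gripper, with the other cell standing in its own nest, and do not disturb the beaker and the small bottle standing around.

Things in the scene. Friction and masses are not known exactly. Their poses are not given: they have to be found in the camera images.
- cabinet: white box cabinet, fixed, 200 deep x 260 wide x 175 mm high, open front towards the robot. Origin: centre of its underside; -x axis out of the open front, y to its left (robot's view), z up. Door: 250 wide x 165 high x 14 mm thick, grey frame, clear pane, upright hinge at the front's left edge (robot's view), so the free edge swings out towards the robot
- door (a joint): door angle in rad, 0 = shut and seated, grows as it opens (to 1.5). It stays where left; light to move (under 1 N at the free edge) down to about 0.06, where its striker meets a sprung roller; a steady 4 to 6 N at door_push carries it over (past about 0.02), then the roller draws it shut and holds it. Push its outer face near the free edge
- door_push (a point): point to push on the door's outer face: on the top frame bar, 205 mm from the hinge, 45 mm from the free edge, 153 mm above the table (door top 170, cabinet top 175 mm). Turns with the door: -x points out of the outer face (push along +x), y along the door to the hinge, z up. A small pull stands 12 mm out near the free edge, 30 to 90 mm above the table
- door_hinge (a point): point on the door's vertical hinge axis, 153 mm above the table, at the plane of the door's inner face (the outer face is 14 mm out); same axes as door_push
- cell_left: sample cell in the rack's left nest (robot's left, +y): sealed aluminium cylinder 48 mm in diameter, 60 mm high, with a dark steel cap 49 mm in diameter to 70 mm and a 3 mm button on top (73 mm in all). Origin at the centre of its underside, z up through the cap. Looks just like the other; one weighs about 150 g, the other 350 to 460 g, at random. Inside, on the floor (its seat), stands a rigid plug with a little play
- cell_right: sample cell in the rack's right nest (-y), the same shape and origin as the left one
- nest_left (a point): centre of the floor of the left nest, on which the cell's underside stands (10 mm above the table); z up. The rack is a fixed plate 85 x 215 x 10 mm with two nests 124 mm apart, each a ring 54 mm inside, 63 mm outside, 12 mm high
- nest_right (a point): centre of the floor of the right nest, like the left one
- window (a point): centre of the upward-looking square window of the code reader, at the top of the reader, 50 mm above the table; z up. The reader is a fixed white box 110 x 110 x 50 mm with a blue foot, left of the rack
- beaker: bystander: glass beaker 60 mm across, 75 mm high, origin at the centre of its underside
- flask: bystander: small clear glass bottle with a blue cap, 52 mm across, 110 mm high, origin at the centre of its underside
Things that resemble listed ones, but are neither listed nor needed, are in the scene too. Leave any green or turquoise look-alike of the cell_right alone.

How it is judged (in metres and radians):
On the way, in this order (a step that is already met when the one before it is completed fails the run):
1. the cabinet door is shut and seated on its catch (value of joint door below 0.015 rad), for 0.3 s.
2. the left cell is held clear of its nest while the right one stands in its own (value of joint door below 0.015 rad and z of cell_left in the frame of nest_left above 0.02 m and contact force between cell_left and the fingers above 1 N and contact force between cell_left and rack below 0.05 N and horizontal distance between cell_right and nest_right below 0.008 m and distance between cell_right and nest_right below 0.01 m and angle between cell_right's own z axis and vertical below 0.1 rad), for 0.3 s.
3. the right cell is held clear of its nest while the left one stands back in its own (value of joint door below 0.015 rad and z of cell_right in the frame of nest_right above 0.02 m and contact force between cell_right and the fingers above 1 N and contact force between cell_right and rack below 0.05 N and horizontal distance between cell_left and nest_left below 0.008 m and distance between cell_left and nest_left below 0.01 m and angle between cell_left's own z axis and vertical below 0.1 rad), for 0.3 s.
At the end, for the whole second after the job is handed in: Door under 0.015 rad. Heavier cell held at rest by the fingers, upright within 0.25 rad, underside 10 to 100 mm over the window, within 30 mm of its centre. Other cell upright in its own nest, within 8 mm of centre. Beaker and small bottle moved under 30 mm (value of joint door below 0.015 rad and ((contact force between seat_left and anything else above 1.3 N and horizontal distance between cell_left and window below 0.03 m and z of cell_left in the frame of window between 0.01 and 0.1 m and angle between cell_left's own z axis and vertical below 0.25 rad and contact force between cell_left and the fingers above 1 N and contact force between cell_left and reader below 0.05 N and linear speed of cell_left below 0.03 m/s and horizontal distance between cell_right and nest_right below 0.008 m and distance between cell_right and nest_right below 0.01 m and angle between cell_right's own z axis and vertical below 0.1 rad) or (contact force between seat_right and anything else above 1.3 N and horizontal distance between cell_right and window below 0.03 m and z of cell_right in the frame of window between 0.01 and 0.1 m and angle between cell_right's own z axis and vertical below 0.25 rad and contact force between cell_right and the fingers above 1 N and contact force between cell_right and reader below 0.05 N and linear speed of cell_right below 0.03 m/s and horizontal distance between cell_left and nest_left below 0.008 m and distance between cell_left and nest_left below 0.01 m and angle between cell_left's own z axis and vertical below 0.1 rad)) and distance of each of beaker, flask from where it was at the start of the episode below 0.03 m); the arm keeps its last pose, push and grip.
It fails at once if the beaker or the small bottle is knocked over or pushed away (distance of any of beaker, flask from where it was at the start of the episode above 0.05 m or angle between any of beaker, flask's own z axis and vertical above 0.5 rad).
It also fails if it takes over 72 s, if anything falls off the work surface, if the arm or the gripper's body presses on something with over 40 N, if the wrist force passes 120 N, or if a joint passes its speed limit or range.

### The arm

A 6-joint arm with a two-finger parallel gripper is mounted at the origin on the work surface. World frame = base frame: x ahead of the robot, y to its left, z up, the work surface at z = 0. Lengths are in mm, angles in rad, forces in N, time in s.
With the tool pointing down it reaches from about 350 to 875 mm from the base axis. Payload 4.2 kg.
Tool frame: the origin (TCP) lies midway between the tips of the shut fingers; the grasp point (between the pads) lies 19 mm behind it; z points along the fingers, y is the direction in which the jaws open and shut (so a half turn about z gives the same grasp; the last joint's range is limited). The gripper opens to 85 mm and grips with 20 to 120 N. Pads are 22 mm wide; open, the fingers measure 114 mm over their backs; the gripper's body (76 mm by 85 mm) begins 54 mm behind the grasp point. The pads swing forward as they close: fully open they stand 13 mm farther back than shut.
Start: joints at [-1.086, 0.385, 0.008, 0, -1.194, -0.259], TCP at [139.946, -609.109, 231.312] pointing down, gripper open.
Joint ranges: [-3.14, 3.14], [-1.21, 2.06], [-1.07, 1.41], [-3.16, 2.05], [-2.99, -0.16], [-3.1, 3.1]. Speed limits (rad/s): [2.79, 2.79, 3.14, 3.14, 3.14, 3.14].

### API

Orientations are given as a unit quaternion [x, y, z, w].
In Python, from bench import read_state, get_image, job_done, search_frame, regions_of gives the robot as it stands.
- The arm moves only by the tool servo_tool, never from a script. Its arguments are lists of equal length, an entry for each row: "turn": the turn, a rotation vector about the world's x, y, z in rad, a list of three; "dp": the shift along the world's x, y, z in m, a list of three; "fingers": the finger opening in m, from 0 to 0.0854. In form: {"turn": [[rx, ry, rz], ...], "dp": [[tx, ty, tz], ...], "fingers": [fingers, ...]}. A call has exactly 5 rows; each row shifts and turns the pose as measured when the row begins; what a row does not reach is not made up. A row lasts 1/8 s, in which the tool goes at most 62.5 mm and 10.7 degrees, less where a joint would pass 70% of its speed; a pose out of reach is approached as far as the arm can. A call is refused whole if a number of a shift passes 0.0625 or a number of a turn 0.188, either way. A call with a gripper value outside its range is refused whole. The fingers move at their own pace and stop on an object; the grip force is fixed at half the most. Time passes only in rows, so rows that do not move let the fingers close, or fill a call up. It gives the time, the measured TCP pose, the force and the opening at its end, in the units of the state.
- read_state(): the state, without advancing time (a new reading comes with each control period).
- get_image(name): name is "scene" or "top"; returns a dict with "img" (480x640x3 uint8, red, green, blue), "vfov" (degrees; the focal length in pixels is half the picture's height over the tangent of half this angle, whatever the lens; pixels are square), "cx", "cy" (the principal point, pixels), "world_from_camera" (4x4, takes a point from camera to world coordinates). Camera axes: x right, y down, z forward; pixel columns grow to the right and rows downward; lengths in mm; the calibration is good to about 2 mm. A picture is of the moment at which its call begins. There is no depth.
- job_done(): hands the job in, once; it reports no verdict.
Trained networks look in the newest picture that a camera, given by its name, has taken for a name from the list of things; names that differ only in an ending like _2 or _b are one class to them, and where a whole thing is asked for, a point or a joint stands for the part that bears it (a point fixed in the world has none). Each returns a list of dicts, best first, with "score" (0 to 1); they miss things now and then, are a little off and sometimes report something else, mostly with a low value. They report only what shows in the picture. A call takes as long as a camera call. They do not tell look-alikes from the thing itself.
- search_frame(query, camera): "box" ([left, top, width, height] in pixels, round what is visible of it).
- regions_of(query, camera): "region" (480x640 bool, what is visible of it) and "box" ([left, top, width, height] in pixels, round what is visible of it).
The state is a dict: "clock": time; "joints": joint angles; "joint_vel": joint speeds; "joint_efforts": joint torques, N m; "position": TCP position; "ee_rot": TCP orientation; "contact_force": force on the tool from outside, world axes, zero at the start; "wrist_torque": the same for the moment, N m; "gripper_width": finger opening in mm.
Only numpy, scipy, OpenCV 4.12 (cv2) and the standard library are available. Lean on these libraries where they do the work, as an engineer would, in place of code of your own. Each camera call takes 0.05 s, during which the arm holds its last target. There are 200 camera calls.

## Working session

There is one attempt and no reset: what is moved stays moved. The work goes in short steps, Python scripts to look and compute and a tool call to move; the robot and the scene stay as the last step left them, time stands still between calls to the robot, and variables do not carry over. Pictures are saved under pics/ and viewed, about 8 in all and at most 12, crops included, and the job is handed in when it is done.

Besides the shell and the picture viewer there is one more tool, called after "Emit:" as name(argument=value, ...), one argument or row to a line, values as JSON. servo_tool: Moves the arm, as the interface text tells. Its arguments: {"type":"object","properties":{"turn":{"type":"array","items":{"type":"array","items":{"type":"number"}}},"dp":{"type":"array","items":{"type":"array","items":{"type":"number"}}},"fingers":{"type":"array","items":{"type":"number"}}},"required":["turn","dp","fingers"]}

```bash
mkdir -p pics; cat > h.py <<'E'
import numpy as np, cv2
from bench import *
def ray(im,u,v):
    f=240/np.tan(np.radians(im["vfov"]/2)); M=np.array(im["world_from_camera"])
    d=M[:3,:3]@np.array([(u-im["cx"])/f,(v-im["cy"])/f,1]); return M[:3,3],d
def onz(im,u,v,z):
    o,d=ray(im,u,v); return o+d*(z-o[2])/d[2]
def px(im,p):
    f=240/np.tan(np.radians(im["vfov"]/2)); M=np.linalg.inv(np.array(im["world_from_camera"]))
    c=M[:3,:3]@np.array(p)+M[:3,3]; return np.array([im["cx"]+f*c[0]/c[2],im["cy"]+f*c[1]/c[2]])
def save(im,n): cv2.imwrite("pics/"+n,cv2.cvtColor(im["img"],cv2.COLOR_RGB2BGR))
E
python3 - <<'E'
from h import *
for c in ["scene","top"]:
    im=get_image(c); save(im,c+"0.png"); print(c,im["vfov"],im["cx"],im["cy"],np.round(im["world_from_camera"],3).tolist())
    for q in ["cell_left","cabinet","door","nest_left","window","beaker","flask"]:
        print(q,[(round(r["score"],2),np.round(r["box"]).tolist()) for r in search_frame(q,c)][:4])
print(read_state())
E
```

```text
scene 46.070026794582056 321.4559300772134 251.53743592670165 [[0.694, 0.541, -0.475, 1198.578], [0.72, -0.538, 0.439, -559.556], [-0.018, -0.646, -0.763, 1133.179], [0.0, 0.0, 0.0, 1.0]]
cell_left [(0.59, [328.0, 209.0, 17.0, 26.0])]
cabinet [(0.78, [179.0, 264.0, 185.0, 177.0])]
door [(0.59, [179.0, 260.0, 111.0, 77.0])]
nest_left [(0.77, [286.0, 226.0, 72.0, 53.0])]
window [(0.89, [338.0, 167.0, 50.0, 43.0])]
beaker [(0.81, [384.0, 238.0, 20.0, 40.0])]
flask [(0.84, [416.0, 206.0, 20.0, 38.0]), (0.31, [383.0, 241.0, 21.0, 36.0])]
top 53.45375248521234 322.2482130686676 237.81355967461545 [[0.027, -0.993, 0.119, 411.781], [-0.999, -0.03, -0.024, 27.946], [0.028, -0.118, -0.993, 1172.202], [0.0, 0.0, 0.0, 1.0]]
cell_left [(0.79, [242.0, 255.0, 26.0, 20.0])]
cabinet [(0.69, [350.0, 117.0, 133.0, 161.0])]
door [(0.97, [354.0, 214.0, 113.0, 64.0])]
nest_left [(0.77, [236.0, 241.0, 94.0, 47.0])]
window [(0.88, [154.0, 255.0, 62.0, 58.0]), (0.26, [298.0, 247.0, 23.0, 20.0]), (0.17, [237.0, 242.0, 93.0, 46.0])]
beaker [(0.74, [236.0, 175.0, 24.0, 24.0])]
flask [(0.89, [179.0, 173.0, 25.0, 26.0])]
{'clock': 0.8, 'joints': array([-1.08639994e+00,  3.84639043e-01,  7.88975609e-03, -9.11100070e-06,
       -1.19397786e+00, -2.58585922e-01]), 'joint_vel': array([ 0.0009201 ,  0.00079652, -0.0005505 ,  0.00193021, -0.00030396,
        0.00047309]), 'joint_efforts': array([-3.35798686e-04, -3.92029917e+01,  1.88609737e+01,  4.19026896e+00,
       -2.51475240e-04,  5.35246301e-06]), 'position': array([ 139.94741001, -609.10559922,  231.34353498]), 'ee_rot': array([-1.12663841e-01,  9.93633161e-01, -3.06921769e-05,  1.65030905e-05]), 'contact_force': array([0.16979488, 0.37239226, 0.72305566]), 'wrist_torque': array([ 0.01125203, -0.01294943,  0.02872879]), 'gripper_width': 85.22839173202605}
```

View pics/top0.png

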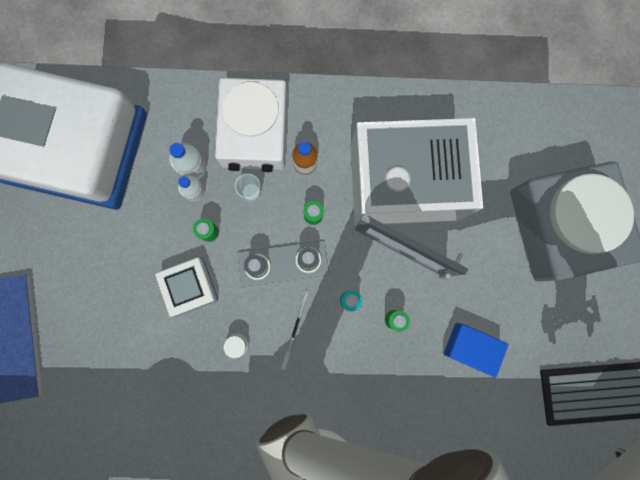

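View pics/scene0.png

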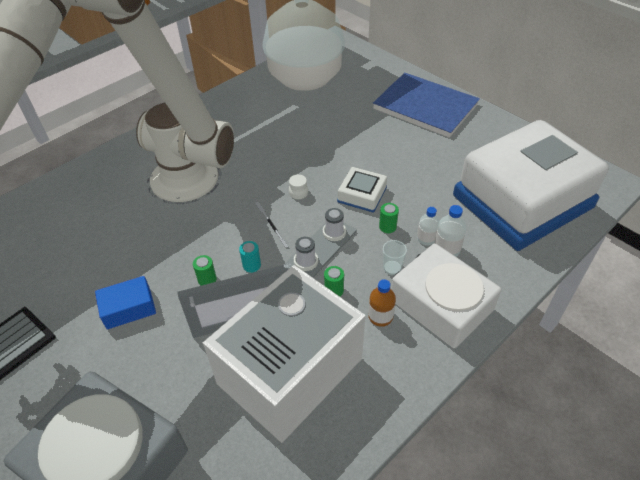

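The top view shows the following:
- **Cells:** dark-capped, at (257,265) left and (308,259) right.
- **Reader:** at (186,286).
- **Door:** open, from hinge (362,222) to free edge (462,270).
- **Beaker:** at (247,186).
- **Small bottle:** at (189,187), with a larger one behind it at (179,155).
- **Look-alikes to leave:** green at (205,229), (313,212) and (397,320), turquoise at (350,300), and a white cap at (235,346).

I'm choosing the two grey-capped cells in the rack. Next I'll measure them and check with a close crop.

```bash
python3 - <<'E'
from h import *
im=get_image("top"); sc=get_image("scene")
def T(u,v,z,n): 
    p=onz(im,u,v,z); print(n,np.round(p,1),"scene px",np.round(px(sc,p),1))
T(257,264,80,"cellL?");T(308,258,80,"cellR?")
for r in regions_of("cell_left","top")[:4]:
    m=r["region"];v,u=np.nonzero(m);print("cell reg",round(r["score"],2),m.sum(),u.mean(),v.mean(),r["box"])
for q,z in [("window",50),("beaker",75),("flask",110),("cabinet",175),("door",165),("nest_left",10)]:
  for c,I in (("top",im),("scene",sc)):
    for r in regions_of(q,c)[:2]:
        m=r["region"].astype(np.uint8);cs,_=cv2.findContours(m,0,2);cc=max(cs,key=cv2.contourArea);R=cv2.minAreaRect(cc)
        b=cv2.boxPoints(R); print(q,c,round(r["score"],2),np.round(b).tolist(),"ctr",np.round(onz(I,*R[0],z),1),[np.round(onz(I,*k,z)[:2]).tolist() for k in b])
B=cv2.cvtColor(im["img"],cv2.COLOR_RGB2BGR)
a=cv2.resize(B[225:325,150:340],None,fx=4,fy=4,interpolation=2)
b=cv2.resize(B[110:290,340:490],None,fx=4,fy=4,interpolation=2)
cv2.imwrite("pics/a.png",a);cv2.imwrite("pics/b.png",b[:, :].copy() if b.shape[0]<=600 else b[120:720])
E
```

```text
cellL? [478.1 148.6  80. ] scene px [332.6 216.5]
cellR? [495.2  32.6  80. ] scene px [304.1 244. ]
cell reg 0.63 387 255.4857881136951 264.594315245478 [242.2, 252.8, 24.1, 22.2]
window top 0.81 [[154.0, 272.0], [203.0, 255.0], [219.0, 300.0], [170.0, 318.0]] ctr [423.3 313.1  50. ] [[454.0, 390.0], [497.0, 279.0], [393.0, 237.0], [351.0, 346.0]]
window scene 0.57 [[335.0, 202.0], [345.0, 164.0], [389.0, 176.0], [379.0, 213.0]] ctr [439.1 301.6  50. ] [[423.0, 213.0], [333.0, 341.0], [456.0, 394.0], [536.0, 266.0]]
window scene 0.43 [[176.0, 291.0], [289.0, 263.0], [301.0, 311.0], [188.0, 338.0]] ctr [ 496.5 -179.5   50. ] [[368.0, -268.0], [495.0, -18.0], [621.0, -94.0], [498.0, -325.0]]
beaker top 0.81 [[230.0, 186.0], [247.0, 168.0], [268.0, 189.0], [250.0, 206.0]] ctr [657.9 176.7  75. ] [[660.0, 221.0], [703.0, 182.0], [656.0, 132.0], [613.0, 171.0]]
beaker top 0.51 [[350.0, 121.0], [479.0, 118.0], [483.0, 277.0], [354.0, 280.0]] ctr [ 642.3 -218.3   75. ] [[827.0, -58.0], [847.0, -369.0], [463.0, -374.0], [447.0, -74.0]]
beaker scene 0.64 [[383.0, 240.0], [406.0, 240.0], [406.
[... 974 characters left out ...]
89.0]]
door top 0.7 [[351.0, 240.0], [362.0, 212.0], [472.0, 259.0], [460.0, 286.0]] ctr [ 513.9 -187.2  165. ] [[530.0, -57.0], [590.0, -81.0], [498.0, -318.0], [438.0, -292.0]]
door scene 0.73 [[176.0, 291.0], [289.0, 262.0], [301.0, 311.0], [188.0, 339.0]] ctr [ 571.3 -220.1  165. ] [[456.0, -299.0], [569.0, -75.0], [683.0, -144.0], [574.0, -351.0]]
nest_left top 0.92 [[236.0, 251.0], [325.0, 239.0], [330.0, 275.0], [241.0, 288.0]] ctr [486.   93.7  10. ] [[512.0, 210.0], [549.0, -7.0], [460.0, -22.0], [424.0, 193.0]]
nest_left scene 0.98 [[284.0, 263.0], [337.0, 210.0], [358.0, 231.0], [305.0, 284.0]] ctr [486.4  96.4  10. ] [[457.0, -9.0], [419.0, 222.0], [517.0, 206.0], [547.0, -16.0]]
```

View pics/a.png

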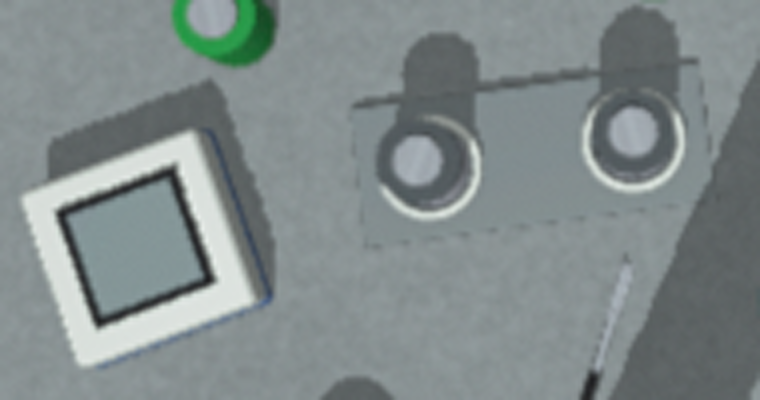

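View pics/b.png

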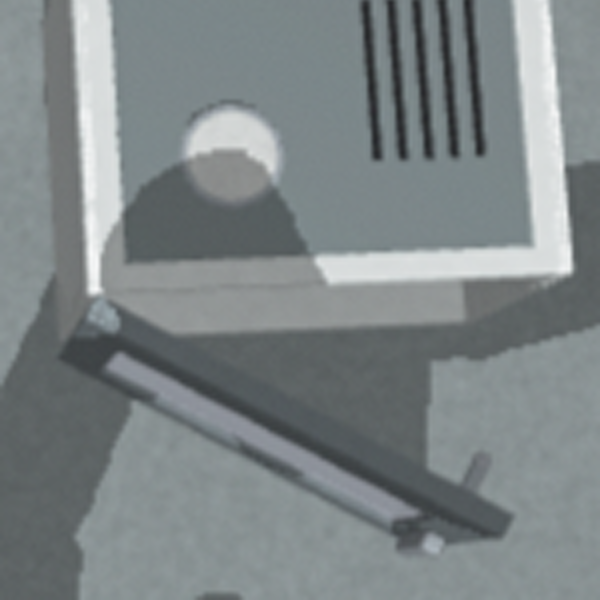

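```bash
python3 - <<'E'
from h import *
im=get_image("top"); sc=get_image("scene")
A=lambda u,v:((u+.5)/4-.5+150,(v+.5)/4-.5+225)
Bc=lambda u,v:((u+.5)/4-.5+340,(v+.5)/4-.5+140)
def T(n,uv,z):
    p=onz(im,*uv,z); print(n,np.round(p,1),"scene px",np.round(px(sc,p),1)); return p
L=T("btnL",A(415,160),83);R=T("btnR",A(633,131),83);print(np.linalg.norm(L-R))
L2=T("ringL",A(430,166),22);R2=T("ringR",A(634,139),22);print(np.linalg.norm(L2-R2),np.arctan2(*(L2-R2)[[0,1]]))
T("window",A(136.5,246.7),50)
c=[T("win c",A(*k),50) for k in [(58,212),(177,167),(213,282),(98,326)]]
a=T("cabFL",Bc(93,294),175);b=T("cabFR",Bc(572,272),175);print(np.linalg.norm(a-b))
fo=T("door free outer",Bc(498,538),170);fi=T("door free inner",Bc(512,518),170)
ho=T("door hinge outer",Bc(65,352),170);hi=T("hinge inner",Bc(95,303),170);print(np.linalg.norm(fo-ho),np.linalg.norm(fi-hi))
S=cv2.cvtColor(sc["img"],cv2.COLOR_RGB2BGR);cv2.imwrite("pics/s1.png",cv2.resize(S[160:380,170:400],None,fx=2.7,fy=2.7,interpolation=2))
E
```

```text
btnL [476.3 156.4  83. ] scene px [334.2 213.8]
btnR [496.4  32.9  83. ] scene px [304.5 243.4]
125.16027537782729
ringL [476.5 154.5  22. ] scene px [333.8 230.2]
ringR [496.3  32.4  22. ] scene px [305.3 259.2]
123.65186665107538 -0.16096039546526833
window [423.2 319.3  50. ] scene px [362.2 182.8]
win c [442.  365.8  50. ] scene px [378.4 178. ]
win c [470.1 298.7  50. ] scene px [369.5 194.7]
win c [404. 274.  50.] scene px [346.  187.3]
win c [377.  338.6  50. ] scene px [355.1 171.7]
cabFL [586.9 -81.5 175. ] scene px [292.5 265.7]
cabFR [ 607.1 -338.6  175. ] scene px [202.2 343.2]
257.9448209261358
door free outer [ 463.8 -299.1  170. ] scene px [177.7 291.3]
door free inner [ 474.6 -306.6  170. ] scene px [177.6 296.3]
door hinge outer [556.1 -67.6 170. ] scene px [288. 256.]
hinge inner [583.  -83.2 170. ] scene px [290.9 266.6]
249.14600056194277 248.34438468480127
```

View pics/s1.png

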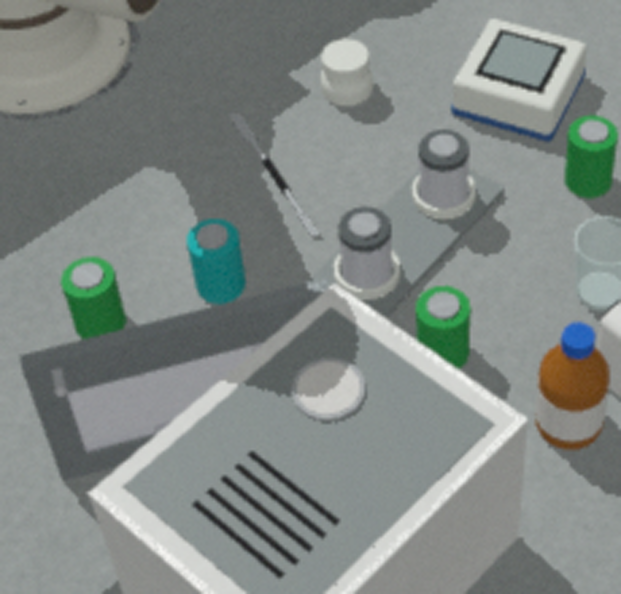

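The scene crop agrees with the top view. The cells are at s1 (441,145) and (363,222), and the door stands open about 0.45–0.5 rad with its free edge near s1 (25,355). The cells come out at about L (476,155) and R (496,33), and the window at (423,319). Next I'll approach the door with the fingers shut.

Emit:
servo_tool(
  turn=[
    [0,0,-0.013],
    [0,0,-0.013],
    [0,0,-0.013],
    [0,0,-0.013],
    [0,0,-0.013],
  ],
  dp=[
    [0.037,0.042,-0.01],
    [0.037,0.042,-0.01],
    [0.037,0.042,-0.01],
    [0.037,0.042,-0.01],
    [0.037,0.042,-0.01],
  ],
  fingers=[0,0,0,0,0],
)

```text
clock: 2.28
position: [327.5, -396.5, 180.7]
ee_rot: [-0.075, 0.997, -0.002, 0.001]
contact_force: [0.6, -0.4, -0.8]
gripper_width: -0.1
```

Emit:
servo_tool(
  turn=[
    [0,0,0],
    [0,0,0],
    [0,0,0],
    [0,0,0],
    [0,0,0],
  ],
  dp=[
    [0.03,0.04,-0.008],
    [0.03,0.04,-0.008],
    [0.03,0.03,-0.008],
    [0.015,0.015,-0.006],
    [0.01,0.005,-0.002],
  ],
  fingers=[0,0,0,0,0],
)

```text
clock: 2.9
position: [448.1, -259.5, 148.7]
ee_rot: [-0.079, 0.997, -0.003, 0.002]
contact_force: [0.0, -1.0, 0.4]
gripper_width: -0.1
```

Emit:
servo_tool(
  turn=[
    [0,0,0],
    [0,0,0],
    [0,0,0],
    [0,0,0],
    [0,0,0],
  ],
  dp=[
    [0.02,-0.006,0],
    [0.02,-0.006,0],
    [0.02,-0.006,0],
    [0.02,-0.006,0],
    [0.02,-0.004,0],
  ],
  fingers=[0,0,0,0,0],
)

```text
clock: 3.52
position: [548.0, -290.3, 149.0]
ee_rot: [-0.077, 0.997, -0.002, -0.0]
contact_force: [-0.2, 0.1, 0.5]
gripper_width: -0.1
```

Emit:
servo_tool(
  turn=[
    [0,0,0],
    [0,0,0],
    [0,0,0],
    [0,0,0],
    [0,0,0],
  ],
  dp=[
    [0.006,0,0],
    [0.005,0,0],
    [0.004,0,0],
    [0.004,0,0],
    [0.004,0,0],
  ],
  fingers=[0,0,0,0,0],
)

```text
clock: 4.15
position: [567.0, -291.6, 148.7]
ee_rot: [-0.076, 0.997, -0.001, -0.005]
contact_force: [-11.0, -0.7, 5.6]
gripper_width: 0.1
```

Emit:
servo_tool(
  turn=[
    [0,0,0],
    [0,0,0],
    [0,0,0],
    [0,0,0],
    [0,0,0],
  ],
  dp=[
    [0.002,0,0],
    [0.002,0,0],
    [0.002,0,0],
    [0.002,0,0],
    [0.002,0,0],
  ],
  fingers=[0,0,0,0,0],
)

```text
clock: 4.78
position: [566.4, -291.5, 149.0]
ee_rot: [-0.074, 0.997, 0.001, -0.017]
contact_force: [-5.5, -0.0, 3.2]
gripper_width: -0.3
```

```bash
python3 - <<'E'
from h import *
im=get_image("top"); B=cv2.cvtColor(im["img"],cv2.COLOR_RGB2BGR);cv2.imwrite("pics/d1.png",cv2.resize(B[150:290,340:500],None,fx=4,fy=4,interpolation=2))
print(read_state()["contact_force"])
E
```

```text
[-4.86318215  0.35426204  2.62467637]
```

View pics/d1.png

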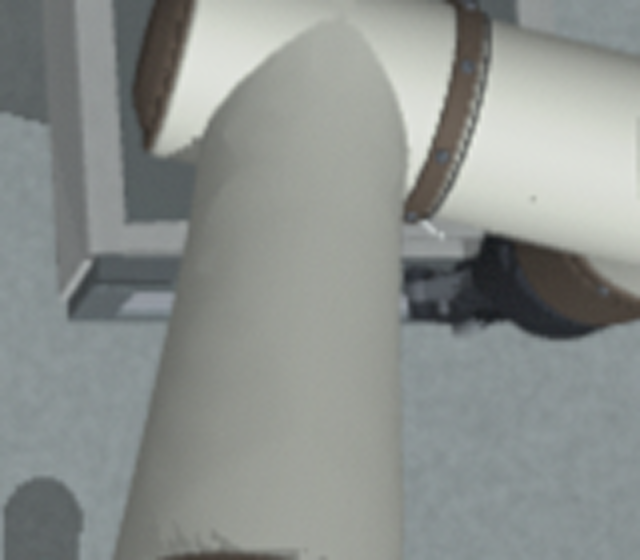

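The door runs nearly parallel to the front edge, but the arm hides its free end. I'll push harder and see whether it advances.

Emit:
servo_tool(
  turn=[
    [0,0,0],
    [0,0,0],
    [0,0,0],
    [0,0,0],
    [0,0,0],
  ],
  dp=[
    [0.004,0,0],
    [0.006,0,0],
    [0.008,0,0],
    [0.008,0,0],
    [0.008,0,0],
  ],
  fingers=[0,0,0,0,0],
)

```text
clock: 5.45
position: [577.1, -291.5, 149.5]
ee_rot: [-0.072, 0.996, 0.007, -0.045]
contact_force: [-26.8, -0.3, 12.6]
gripper_width: 0.2
```

Emit:
servo_tool(
  turn=[
    [0,0,0],
    [0,-0.03,0],
    [-0.007,-0.03,0],
    [-0.007,-0.03,0],
    [0,0,0],
  ],
  dp=[
    [-0.02,0,0],
    [-0.04,0.02,0.01],
    [-0.04,0.045,0.01],
    [-0.02,0.055,0.02],
    [-0.01,0.055,0.02],
  ],
  fingers=[0.04,0.0854,0.0854,0.0854,0.0854],
)

```text
clock: 6.08
position: [447.8, -114.8, 208.6]
ee_rot: [-0.069, 0.998, -0.003, 0.005]
contact_force: [0.6, 0.8, 0.8]
gripper_width: 85.3
```

```bash
python3 - <<'E'
from h import *
im=get_image("top"); B=cv2.cvtColor(im["img"],cv2.COLOR_RGB2BGR);cv2.imwrite("pics/d2.png",cv2.resize(B[170:320,200:500],None,fx=2.6,fy=2.6,interpolation=2))
sc=get_image("scene");S=cv2.cvtColor(sc["img"],cv2.COLOR_RGB2BGR)
cv2.imwrite("pics/d2.png",np.hstack([cv2.resize(B[190:290,340:490],None,fx=2.6,fy=2.6,interpolation=2)[:260,:390],cv2.resize(S[240:340,170:320],None,fx=2.6,fy=2.6,interpolation=2)[:260,:390]]))
print(read_state()["contact_force"])
E
```

```text
[ 1.23384881  0.65364934 -0.06862825]
```

View pics/d2.png

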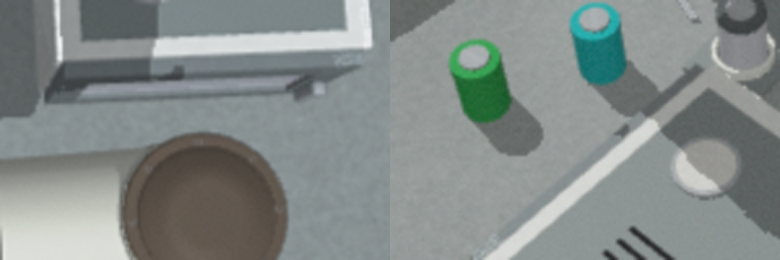

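The door strip now runs parallel to the cabinet front, from about (60,68) to (365,50) in the crop, and the TCP reached the predicted shut position. So the door is shut. Next is the left cell.

Emit:
servo_tool(
  turn=[
    [0,0,0.005],
    [0,0,0.005],
    [0,0,0.005],
    [0,0,0.005],
    [0,-0.01,0],
  ],
  dp=[
    [0.006,0.055,-0.01],
    [0.006,0.055,-0.01],
    [0.006,0.055,-0.01],
    [0.006,0.055,-0.01],
    [0.004,0.05,-0.01],
  ],
  fingers=[0.0854,0.0854,0.0854,0.0854,0.0854],
)

```text
clock: 6.8
position: [484.2, 166.4, 163.2]
ee_rot: [-0.081, 0.996, -0.0, 0.022]
contact_force: [0.5, -0.3, 0.4]
gripper_width: 85.6
```

Emit:
servo_tool(
  turn=[
    [0,0.02,0],
    [0,0.02,0],
    [0,0,0],
    [0,0,0],
    [0,0,0],
  ],
  dp=[
    [-0.006,-0.009,-0.01],
    [-0.001,-0.001,-0.02],
    [0,0,-0.02],
    [0,0,-0.005],
    [0,0,0],
  ],
  fingers=[0.0854,0.0854,0.0854,0.0854,0.0854],
)

```text
clock: 7.42
position: [479.3, 157.5, 103.8]
ee_rot: [-0.081, 0.997, 0.002, 0.002]
contact_force: [0.4, 0.2, 0.5]
gripper_width: 84.9
```

Emit:
servo_tool(
  turn=[
    [0,0,0],
    [0,0,0],
    [0,0,0],
    [0,0,0],
    [0,0,0],
  ],
  dp=[
    [-0.003,-0.002,-0.02],
    [0,0,-0.02],
    [0,0,-0.02],
    [0,0,-0.007],
    [0,0,0],
  ],
  fingers=[0.0854,0.0854,0.0854,0.0854,0.0854],
)

```text
clock: 8.05
position: [480.2, 155.3, 39.1]
ee_rot: [-0.08, 0.997, 0.005, 0.006]
contact_force: [0.7, -0.6, 0.2]
gripper_width: 85.9
```

Emit:
servo_tool(
  turn=[
    [0,-0.006,0],
    [0,0,0],
    [0,0,0],
    [0,0,0],
    [0,0,0],
  ],
  dp=[
    [-0.004,0,-0.008],
    [-0.001,0,0],
    [0,0,0],
    [0,0,0],
    [0,0,0],
  ],
  fingers=[0.0854,0.0854,0.04,0.04,0.04],
)

```text
clock: 8.68
position: [476.1, 156.2, 33.0]
ee_rot: [-0.08, 0.997, 0.005, 0.012]
contact_force: [-0.4, -0.0, 0.8]
gripper_width: 47.4
```

Emit:
servo_tool(
  turn=[
    [0,0,0],
    [0,0,0],
    [0,0,0],
    [0,0,0],
    [0,0,0],
  ],
  dp=[
    [0,0,0],
    [0,0,0.01],
    [0,0,0.015],
    [0,0,0.015],
    [0,0,0.005],
  ],
  fingers=[0.0,0.0,0.0,0.0,0.0],
)

```text
clock: 9.3
position: [475.2, 155.6, 79.3]
ee_rot: [-0.08, 0.997, 0.005, 0.01]
contact_force: [-0.3, 0.2, -1.4]
gripper_width: 47.3
```

Emit:
servo_tool(
  turn=[
    [0,0,0],
    [0,0,0],
    [0,0,0],
    [0,0,0],
    [0,0,0],
  ],
  dp=[
    [0,0,0],
    [0,0,0],
    [0,0,0],
    [0,0,0],
    [0,0,0],
  ],
  fingers=[0.0,0.0,0.0,0.0,0.0],
)

```text
clock: 9.93
position: [474.3, 155.0, 78.1]
ee_rot: [-0.08, 0.997, 0.004, 0.009]
contact_force: [0.3, 0.1, -0.6]
gripper_width: 47.4
```

```bash
python3 - <<'E'
from h import *
F=[]
for i in range(12): get_image("top"); s=read_state(); F.append(s["contact_force"])
F=np.array(F); print(F.mean(0),F.std(0),s["clock"],s["position"],s["ee_rot"],s["joint_efforts"])
sc=get_image("scene");S=cv2.cvtColor(sc["img"],cv2.COLOR_RGB2BGR)
cv2.imwrite("pics/l1.png",cv2.resize(S[130:290,260:420],None,fx=3.5,fy=3.5,interpolation=2))
E
```

```text
[ 0.28104622 -0.36293113 -1.70410726] [0.28108279 0.24649025 0.49863065] 10.525 [474.4124658  155.09297072  78.35301449] [-0.0796666   0.9967658   0.00463676  0.00946942] [ 7.60606745e-04 -3.22131586e+01  1.38446251e+01  3.13311383e+00
  5.04249358e-02  4.06420977e-07]
```

View pics/l1.png

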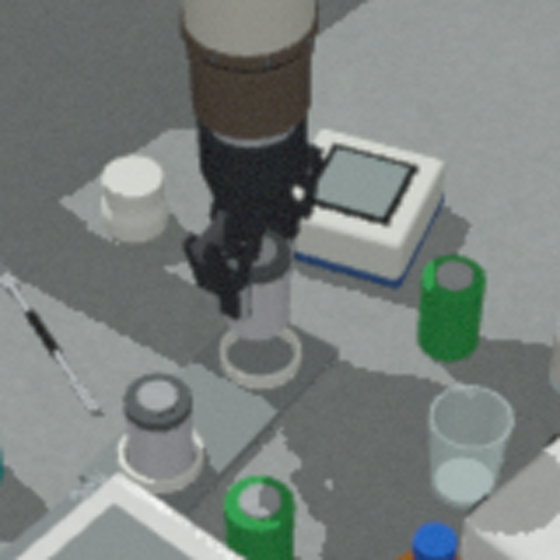

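Left cell pulls -1.7 N, which suggests it's the light one, and the picture shows it clear of its ring, with the right cell at (157,430) standing in its nest. Setting it back.

Emit:
servo_tool(
  turn=[
    [0,0,0],
    [0,0,0],
    [0,0,0],
    [0,0,0],
    [0,0,0],
  ],
  dp=[
    [0.002,0.001,-0.012],
    [0,0,-0.012],
    [0,0,-0.01],
    [0,0,-0.005],
    [0,0,0],
  ],
  fingers=[0.0,0.0,0.0,0.0,0.0],
)

```text
clock: 11.2
position: [475.9, 155.8, 35.5]
ee_rot: [-0.08, 0.997, 0.004, 0.008]
contact_force: [0.0, 1.0, -0.7]
gripper_width: 47.6
```

Emit:
servo_tool(
  turn=[
    [0,0,0],
    [0,0,0],
    [0,0,0],
    [0,0,0],
    [0,0,0],
  ],
  dp=[
    [0,0,-0.0015],
    [0,0,-0.0015],
    [0,0,-0.001],
    [0,0,-0.001],
    [0,0,0],
  ],
  fingers=[0.0,0.0,0.0,0.0,0.0],
)

```text
clock: 11.82
position: [476.6, 156.2, 33.4]
ee_rot: [-0.08, 0.997, 0.004, 0.01]
contact_force: [0.7, 0.0, -2.1]
gripper_width: 47.1
```

Emit:
servo_tool(
  turn=[
    [0,0,0],
    [0,0,0],
    [0,0,0],
    [0,0,0],
    [0,0,0],
  ],
  dp=[
    [0,0,-0.0015],
    [0,0,-0.0015],
    [0,0,-0.001],
    [0,0,0],
    [0,0,0],
  ],
  fingers=[0.0,0.0,0.0,0.0854,0.0854],
)

```text
clock: 12.45
position: [477.5, 156.8, 33.2]
ee_rot: [-0.081, 0.997, 0.005, 0.011]
contact_force: [-0.8, -0.2, -0.4]
gripper_width: 80.7
```

Emit:
servo_tool(
  turn=[
    [0,0,0],
    [0,0,0],
    [0,0.01,0],
    [0,0.01,0],
    [0,0,0],
  ],
  dp=[
    [0,0,0.015],
    [0,0,0.05],
    [0,0,0.05],
    [0.01,-0.05,0],
    [0.009,-0.05,0],
  ],
  fingers=[0.0854,0.0854,0.0854,0.0854,0.0854],
)

```text
clock: 13.08
position: [497.7, 57.3, 151.2]
ee_rot: [-0.085, 0.996, 0.005, 0.002]
contact_force: [0.2, 0.8, -0.5]
gripper_width: 85.0
```

```bash
python3 - <<'E'
from h import *
F=[]
for i in range(10):
    im=get_image("top"); s=read_state(); F.append(s["contact_force"])
print(np.mean(F,0),s["position"],s["ee_rot"])
B=cv2.cvtColor(im["img"],cv2.COLOR_RGB2BGR);sc=get_image("scene");S=cv2.cvtColor(sc["img"],cv2.COLOR_RGB2BGR)
cv2.imwrite("pics/l2.png",np.hstack([cv2.resize(B[220:320,220:340],None,fx=3.3,fy=3.3)[:330,:396],cv2.resize(S[180:280,270:390],None,fx=3.3,fy=3.3)[:330,:396]]))
E
```

```text
[ 0.16978651 -0.08074296 -0.15333983] [497.0135794   58.63866883 150.47952039] [-8.45008844e-02  9.96413062e-01  4.46098400e-03  8.42602573e-04]
```

View pics/l2.png

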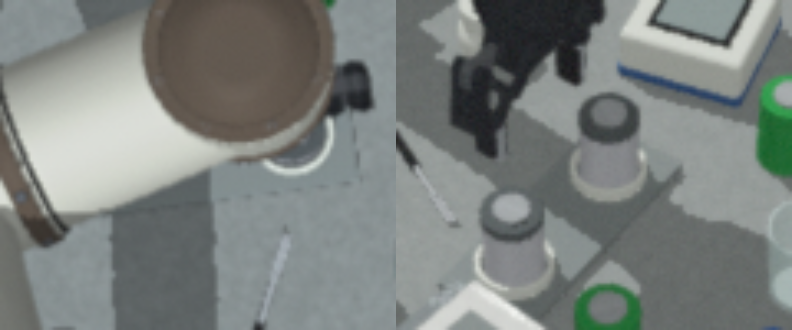

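The left cell is upright in its ring at (608,150). The unloaded force is -0.15 N, so the left cell weighs about 1.55 N. Now the right cell.

Emit:
servo_tool(
  turn=[
    [-0.009,0,0],
    [0,0,0],
    [0,0,0],
    [0,0,0],
    [0,0,0],
  ],
  dp=[
    [0,-0.024,0],
    [0,-0.002,-0.02],
    [-0.001,0,-0.03],
    [0,0,-0.01],
    [0,0,0],
  ],
  fingers=[0.0854,0.0854,0.0854,0.0854,0.0854],
)

```text
clock: 14.25
position: [497.1, 34.6, 90.1]
ee_rot: [-0.087, 0.996, -0.0, 0.002]
contact_force: [0.1, -0.2, 0.9]
gripper_width: 85.3
```

Emit:
servo_tool(
  turn=[
    [0,0,0],
    [0,0,0],
    [0,0,0],
    [0,0,0],
    [0,0,0],
  ],
  dp=[
    [-0.001,-0.002,-0.02],
    [-0.001,0,-0.025],
    [0,0,-0.008],
    [0,0,0],
    [0,0,0],
  ],
  fingers=[0.0854,0.0854,0.0854,0.0854,0.0854],
)

```text
clock: 14.88
position: [500.2, 35.0, 41.4]
ee_rot: [-0.089, 0.996, 0.001, 0.008]
contact_force: [-0.3, 0.2, -0.2]
gripper_width: 85.2
```

Emit:
servo_tool(
  turn=[
    [0,0.01,0],
    [0,0,0],
    [0,0,0],
    [0,0,0],
    [0,0,0],
  ],
  dp=[
    [-0.004,-0.002,-0.01],
    [-0.001,-0.001,0],
    [0,0,0],
    [0,0,0],
    [0,0,0],
  ],
  fingers=[0.0854,0.0854,0.04,0.0,0.0],
)

```text
clock: 15.5
position: [496.0, 32.3, 32.6]
ee_rot: [-0.089, 0.996, 0.002, 0.004]
contact_force: [-0.8, 1.6, 3.0]
gripper_width: 47.7
```

Emit:
servo_tool(
  turn=[
    [0,0,0],
    [0,0,0],
    [0,0,0],
    [0,0,0],
    [0,0,0],
  ],
  dp=[
    [0,0,0],
    [0,0,0.01],
    [0,0,0.015],
    [0,0,0.015],
    [0,0,0.01],
  ],
  fingers=[0.0,0.0,0.0,0.0,0.0],
)

```text
clock: 16.12
position: [492.4, 31.0, 82.0]
ee_rot: [-0.088, 0.996, 0.001, -0.0]
contact_force: [0.0, 0.3, -4.2]
gripper_width: 47.2
```

```bash
python3 - <<'E'
from h import *
F=[]
for i in range(16): get_image("top"); s=read_state(); F.append(s["contact_force"])
F=np.array(F)[4:]; print(F.mean(0),F.std(0),s["clock"],s["position"],s["ee_rot"],s["gripper_width"])
E
```

```text
[ 0.0083795   0.16740233 -3.8957638 ] [0.4432227  0.43933929 0.37473747] 16.925 [492.67712206  31.11873209  81.41538303] [-8.82710037e-02  9.96095743e-01  1.22182815e-03  9.25541723e-05] 47.09226640817669
```

The right cell pulls -3.9 N against the left's -1.7 N, so the right one is heavier. I'll raise it and carry it over the left cell to the reader.

Emit:
servo_tool(
  turn=[
    [0,0,0],
    [0,0,0],
    [0,0,0],
    [0,0,0],
    [0,0,0],
  ],
  dp=[
    [0,0,0.02],
    [0,0,0.03],
    [0,0,0.02],
    [-0.006,0.025,0],
    [-0.01,0.04,0],
  ],
  fingers=[0.0,0.0,0.0,0.0,0.0],
)

```text
clock: 17.55
position: [475.7, 95.4, 153.1]
ee_rot: [-0.086, 0.996, 0.001, -0.001]
contact_force: [0.3, 0.3, -3.5]
gripper_width: 46.9
```

Emit:
servo_tool(
  turn=[
    [0,0,0],
    [0,0,0],
    [0,0,0],
    [0,0,0],
    [0,0,0],
  ],
  dp=[
    [-0.01,0.04,0],
    [-0.01,0.04,0],
    [-0.01,0.04,0],
    [-0.01,0.04,0],
    [-0.005,0.02,0],
  ],
  fingers=[0.0,0.0,0.0,0.0,0.0],
)

```text
clock: 18.18
position: [428.0, 281.5, 153.5]
ee_rot: [-0.086, 0.996, 0.002, -0.0]
contact_force: [-0.3, -0.0, -4.3]
gripper_width: 47.1
```

Emit:
servo_tool(
  turn=[
    [0,0,0],
    [0,0,0],
    [0,0,0],
    [0,0,0],
    [0,0,0],
  ],
  dp=[
    [-0.003,0.02,-0.01],
    [-0.002,0.012,-0.012],
    [0,0.003,-0.008],
    [0,0,0],
    [0,0,0],
  ],
  fingers=[0.0,0.0,0.0,0.0,0.0],
)

```text
clock: 18.8
position: [422.4, 316.3, 119.8]
ee_rot: [-0.085, 0.996, 0.0, -0.002]
contact_force: [0.4, -0.1, -4.1]
gripper_width: 46.8
```

Emit:
servo_tool(
  turn=[
    [0,0,0],
    [0,0,0],
    [0,0,0],
    [0,0,0],
    [0,0,0],
  ],
  dp=[
    [0,0,0],
    [0,0,0],
    [0,0,0],
    [0,0,0],
    [0,0,0],
  ],
  fingers=[0.0,0.0,0.0,0.0,0.0],
)

```text
clock: 19.42
position: [423.1, 315.7, 121.0]
ee_rot: [-0.084, 0.996, 0.001, -0.001]
contact_force: [-0.2, 0.6, -3.8]
gripper_width: 46.9
```

```bash
python3 - <<'E'
from h import *
im=get_image("top");sc=get_image("scene");s=read_state();print(s["position"],s["ee_rot"],s["contact_force"],s["joint_vel"].round(3))
for q in ("beaker","flask"):
    for c in ("top","scene"): print(q,c,[(round(r["score"],2),r["box"]) for r in search_frame(q,c)][:2])
print("window px",px(sc,[423,319,50]))
B=cv2.cvtColor(im["img"],cv2.COLOR_RGB2BGR);S=cv2.cvtColor(sc["img"],cv2.COLOR_RGB2BGR)
cv2.imwrite("pics/f.png",np.vstack([np.hstack([cv2.resize(B[160:330,130:345],(390,300)),cv2.resize(S[120:290,270:460],(390,300))]),cv2.resize(np.hstack([B[180:280,340:490],S[240:340,170:320]]),(780,260))]))
E
```

```text
[423.08460261 315.65775562 120.94980795] [-8.41966795e-02  9.96448237e-01  8.58042844e-04 -1.04585517e-03] [ 0.8934189  -0.13525274 -4.37935125] [ 0.002  0.002 -0.001 -0.    -0.002 -0.   ]
beaker top [(0.9, [237.5, 172.3, 24.2, 29.8])]
beaker scene [(0.78, [382.8, 239.4, 24.1, 38.4])]
flask top [(0.55, [177.5, 170.8, 25.7, 28.5])]
flask scene [(0.84, [415.2, 205.3, 21.8, 38.2]), (0.44, [200.7, 262.3, 90.4, 81.3])]
window px [362.06282265 182.78958231]
```

View pics/f.png

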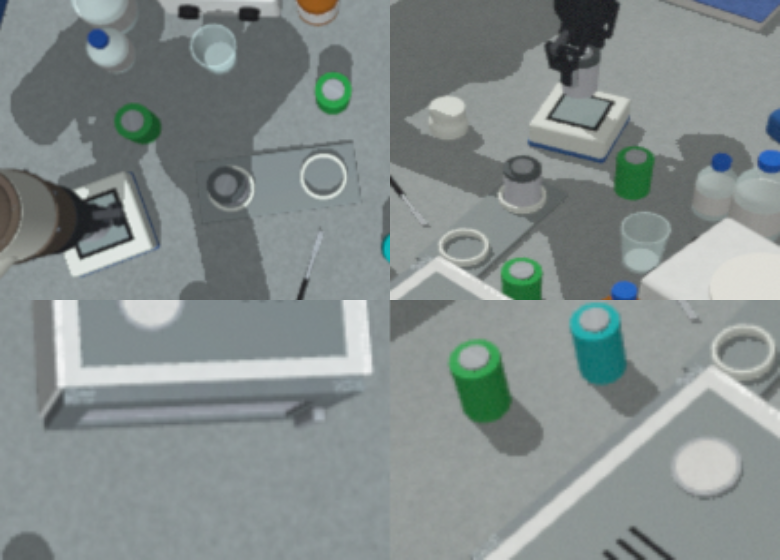

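The picture shows the cell held above the window at (580,75), the left cell in its nest at (523,185), the door flush with the cabinet, and the beaker and bottle in place. I'm handing in.

```bash
python3 -c "
from bench import *
print(job_done(), read_state()['clock'])"
```

```text
the job is handed in; nothing more can be done
the job is handed in; nothing more can be done
```

I shut the cabinet door, weighed both cells, and handed in while holding the right cell, the heavier one, above the code reader's window.

- **Door:** The first push of about 11 N stopped short, so I pushed again to about 27 N. The arm then reached the position expected for a shut door. In both camera views the door lies flush with the cabinet; its angle can't be read directly.
- **Weights:** The left cell pulled about 1.7 N (−0.15 N unloaded), then went back upright in its own nest. The right cell pulled about 3.9 N.
- **Final hold:** The right cell is upright and at rest, with its underside about 48 mm above the window. Its centre is about 3 mm from the window's measured centre.
- **Surroundings:** The beaker and small bottle show no visible movement, with detections within a few pixels of where they started.

The elapsed time was about 20 s of the 72 s allowed. No final check failed or disagreed, though the door angle measured from the first pictures was uncertain (0.45–0.5 rad). The hand-in reports no verdict.

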